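Dial the wheel lock of the planer-knife case and slide its release bar home

ROBOT

A 7-joint arm with a two-finger parallel gripper is mounted at the origin on the work surface. World frame = base frame: x ahead of the robot, y to its left, z up, the work surface at z = 0. Lengths are in m, angles in rad, forces in N, time in s.
With the tool pointing down it reaches from about 0.35 to 0.9 m from the base axis. Payload 7.2 kg.
Tool frame: the origin (TCP) lies between the finger pads; the fingertips stand 19 mm ahead of it and the grasp point (between the pads) is the TCP; z points along the fingers, y is the line along which they close (so a half turn about z gives the same grasp; the last joint's range is limited). The gripper opens to 88 mm and grips with 3 to 60 N. Pads are 20 mm wide; open, the fingers measure 115 mm over their backs; the gripper's body (75 mm by 178 mm) begins 61 mm behind the grasp point.
Start: joints at [1.143, 0.411, -0.013, 1.596, 0.006, 1.134, -0.082], TCP at [0.22, -0.585, 0.242] pointing down, gripper open.
Joint ranges: [-2.95, 2.95], [-0.29, 1.99], [-1.47, 1.44], [0.14, 2.54], [-1.03, 4.17], [0.13, 1.85], [-2.86, 2.86]. Speed limits (rad/s): [2.39, 2.39, 3.01, 3.01, 3.14, 3.14, 3.14].

INTERFACE

Orientations are given as a rotation vector (axis times angle).
In Python, from rig import manip gives the robot as it stands. Calls block until the motion is done:
- manip.goto(position, orientation): joint-space move of the TCP to a pose.
- manip.servo_line(position, rotation=None, feed=0.15): straight line of the TCP; rotation=None keeps the orientation; feed is the mean speed in m/s.
- manip.goto_joints(angles): joint-space move.
- manip.move_gripper(opening, grasp_force=None): finger opening in m; grasp_force is the grip in N (None keeps the last); returns when the fingers have stopped.
- manip.wait(seconds).
- manip.ik(position, orientation): joint angles nearest the present ones, or None.
- manip.observe(): the state.
- manip.grab_frame(name): name is "side" or "top" or "wrist"; returns a dict with "img" (420x560x3 uint8, blue, green, red), "z_map" (420x560 float32, m along the optical axis (not along the pixel's ray), 0 where there is no reading), "fx", "fy", "cx", "cy" (pixels), "k1" (the pictures are not rectified: a ray, as slopes to the right and down, at radius r is drawn at 1 + k1 r^2 times it, then the intrinsics apply), "camera_from_world" (4x4, takes a point from world to camera coordinates); the wrist camera has in their place "hand_eye" (4x4, takes a point from camera to tool coordinates, whose origin is the TCP and whose axes are the flange's). Camera axes: x right, y up, looking along -z (the intrinsics and any distortion apply to the point x, -y, -z); pixel columns grow to the right and rows downward; lengths in m; the calibration is good to about 2 mm. A picture is of the moment at which its call begins: read the wrist's pose just before it.
A pose or a line that the arm cannot do raises manip.IKError and nothing moves.
- manip.job_done(): hands the job in; it is judged then, once.
The state is a dict: "time": time; "joint_positions": joint angles; "joint_vel": joint speeds; "effort": joint torques, N m; "ee_pos": TCP position; "tcp_rot": TCP orientation; "contact_force": force on the tool from outside, world axes, zero at the start; "ft_torque": the same for the moment, N m; "opening": finger opening in m; "gripper_force": force on a finger pad.
Only numpy, scipy, OpenCV 4.12 (cv2) and the standard library are available. Lean on these libraries where they do the work, as an engineer would, in place of code of your own. Each camera call takes 0.05 s, during which the arm holds its last target. There are 200 camera calls.

TASK

Unlock the planer-knife case: roll its three thumbwheels, one wheel at a time, until 3, 5 and 2 (left, middle, right as seen from the robot) stand uppermost at the index marks, and only then slide the release bar fully home towards the wheels. Press the wheels and the bar gently, disturb nothing beside the case, and leave the numbers set.

Things in the scene. Friction and masses are not known exactly. Their poses are not given: they have to be found in the camera images.
- case: Grey steel planer-knife case, fixed to the bench, 226 x 286 mm, lid top 70 mm above the bench. Origin: centre of its underside. Its x points from the wheels to the release bar (roughly away from the robot), y left, z up.
- housing_top (a point): Middle of the top of the dark lock housing on the lid, 94 mm above the bench (housing 90 mm along case x, 190 mm along y). Three thumbwheels stand 18 mm proud of it side by side along y, 5 mm nearer the robot than this point; white index marks beside each slot, in line with the axles, show that the number standing uppermost is the set one.
- axle_left: Axle centre of the left thumbwheel, 46 mm to the case's left (+y), at case x = -20 mm, 82 mm above the bench. Wheel: black disc, radius 30 mm, 18 mm wide, axis along case y, 28 mm free between wheels. Worn fit: each wheel sits up to 2.5 mm higher or lower than this point (top 109 to 115 mm). Sprung: sinks 1 mm per 12 N (4 mm at most), comes back. Over 15 N damages it.
- wheel_left (a joint): Angle of the left wheel (rad). White numerals 0 to 7 on the rim, upright for a reader on the robot's side; number N is uppermost at N x 0.785. Pushing the wheel's top away from the robot (case +x) raises it. Smooth, no clicks; takes about 3 N along the rim (0.09 N m), stays where left; end stops 0.35 rad below 0 and above 7.
- axle_middle: Axle centre of the middle thumbwheel, on the case's centre line, at case x = -20 mm, 82 mm above the bench. Wheel: black disc, radius 30 mm, 18 mm wide, axis along case y, 28 mm free between wheels. Worn fit: each wheel sits up to 2.5 mm higher or lower than this point (top 109 to 115 mm). Sprung: sinks 1 mm per 12 N (4 mm at most), comes back. Over 15 N damages it.
- wheel_middle (a joint): Angle of the middle wheel (rad). White numerals 0 to 7 on the rim, upright for a reader on the robot's side; number N is uppermost at N x 0.785. Pushing the wheel's top away from the robot (case +x) raises it. Smooth, no clicks; takes about 3 N along the rim (0.09 N m), stays where left; end stops 0.35 rad below 0 and above 7.
- axle_right: Axle centre of the right thumbwheel, 46 mm to the case's right (-y), at case x = -20 mm, 82 mm above the bench. Wheel: black disc, radius 30 mm, 18 mm wide, axis along case y, 28 mm free between wheels. Worn fit: each wheel sits up to 2.5 mm higher or lower than this point (top 109 to 115 mm). Sprung: sinks 1 mm per 12 N (4 mm at most), comes back. Over 15 N damages it.
- wheel_right (a joint): Angle of the right wheel (rad). White numerals 0 to 7 on the rim, upright for a reader on the robot's side; number N is uppermost at N x 0.785. Pushing the wheel's top away from the robot (case +x) raises it. Smooth, no clicks; takes about 3 N along the rim (0.09 N m), stays where left; end stops 0.35 rad below 0 and above 7.
- bar_fin (a point): Upright steel grip fin on the middle of the release bar, 14 mm thick (case x), 50 mm long (y), 32 mm tall; origin at the centre of its foot, 91 mm above the bench, at case x = +85 mm when the bar is back (start); top at 123 mm.
- release_bar: Steel release bar lying across the lid behind the wheels: 20 mm deep (case x), 156 mm long (y), its top 91 mm above the bench, with an upright grip fin in the middle. Origin under its centre, on the lid. Over 25 N on it damages it.
- bar (a joint): Travel of the release bar (m): 0 at the start, grows as it slides along case -x, towards the wheels and the robot, to an end stop at 0.022 (fully home). Friction 2 N. Its three hidden tongues meet the wheels after about 5 mm and enter only if every wheel stands near its number (0.2 to 0.5 rad at most); else it stops there.
- push_block: Loose wooden push block with a dark handle, 200 x 75 mm, 70 mm tall, beside the case; bystander. Origin under its centre.
- wax_tin: Loose aluminium tin, 68 mm across, 75 mm tall, beside the case; bystander. Origin under its centre.
- wrench: Loose steel wrench 160 mm long, lying beside the case; bystander.

How it is judged:
On the way, in this order (a step that is already met when the one before it is completed fails the run):
1. all three wheels show 3, 5, 2 uppermost (each within 0.2 rad) while the release bar is still back (value of joint wheel_left between 2.156 and 2.556 rad and value of joint wheel_middle between 3.727 and 4.127 rad and value of joint wheel_right between 1.371 and 1.771 rad and value of joint bar below 0.005 m), for 0.2 s.
2. the release bar is slid fully home (at least 20 of 22 mm) (value of joint bar above 0.02 m), for 0.2 s.
At the end, for the whole second after the job is handed in: The wheels show 3, 5 and 2 uppermost, each within 0.2 rad; the release bar is home, at least 20 mm of its 22 mm along and at rest; the robot touches nothing of the case (value of joint wheel_left between 2.156 and 2.556 rad and value of joint wheel_middle between 3.727 and 4.127 rad and value of joint wheel_right between 1.371 and 1.771 rad and value of joint bar above 0.02 m and velocity of joint bar below 0.01 m/s and contact force between case and the fingers below 0.2 N and contact force between case and the arm below 0.2 N).
It fails at once if a thumbwheel is pressed with more than 15 N (contact force between any of axle_left, axle_middle, axle_right and the fingers above 15 N).
It fails at once if two thumbwheels are touched at the same time (contact force between each of axle_left, axle_middle and the fingers above 0.5 N or contact force between each of axle_left, axle_right and the fingers above 0.5 N or contact force between each of axle_middle, axle_right and the fingers above 0.5 N).
It fails at once if the release bar is forced with more than 25 N (contact force between release_bar and the fingers above 25 N).
It fails at once if the push block, the tin or the wrench is moved more than 20 mm (distance of any of push_block, wax_tin, wrench from where it was at the start of the episode above 0.02 m).
It also fails if it takes over 58 s, if anything falls off the work surface, if the arm or the gripper's body presses on something with over 40 N, if the wrist force passes 120 N, or if a joint passes its speed limit or range.

## Working session

There is one attempt and no reset: what is moved stays moved. The work goes in short steps, each a Python script; the robot and the scene stay as the last script left them, time stands still between calls to the robot, and variables do not carry over. Pictures are saved under pics/ and viewed, at most 10 in all, crops included, and the job is handed in when it is done.

```bash
mkdir -p pics; ls
python3 - <<'E'
from rig import manip
import cv2,pickle
d={}
for n in ("top","side"):
    f=manip.grab_frame(n); d[n]=f; cv2.imwrite(f"pics/{n}0.png",f["img"])
    print(n,f["fx"],f["cx"],f["cy"],f["k1"],f["camera_from_world"].round(3).tolist())
pickle.dump(d,open("f0.pkl","wb"))
o=manip.observe(); print(o)
E
```

```text
pics
top 398.470130215631 280.4733754013047 217.54938729565103 -0.1099337100453238 [[-0.003, -1.0, 0.004, 0.028], [0.986, -0.002, 0.167, -0.6], [-0.167, 0.005, 0.986, -0.895], [0.0, 0.0, 0.0, 1.0]]
side 428.1503652302934 280.1011912606908 210.5217614014252 -0.12499376377108555 [[-0.84, -0.541, -0.023, 0.518], [0.305, -0.508, 0.806, -0.215], [-0.448, 0.67, 0.592, -0.735], [0.0, 0.0, 0.0, 1.0]]
{'time': 0.1, 'joint_positions': array([ 1.14282961,  0.41182383, -0.01267629,  1.59692022,  0.00556876,
        1.13432233, -0.0821931 ]), 'joint_vel': array([-0.00012291, -0.00100585,  0.00109273, -0.00152661, -0.00033499,
       -0.00110761,  0.00206767]), 'effort': array([ 2.87082519e-03, -5.89104259e+01,  6.43913783e-01, -2.91714191e+01,
       -5.37242065e-02,  1.45169735e-02,  1.06167806e-05]), 'ee_pos': array([ 0.21984355, -0.58461253,  0.24090733]), 'tcp_rot': array([-3.08953136e+00, -5.61804226e-01,  5.38512951e-04]), 'contact_force': array([ 0.7765345 ,  0.43681277, -0.79061404]), 'ft_torque': array([-0.01310329, -0.00075943, -0.0510654 ]), 'gripper_force': 0.0, 'opening': 0.08787312630856886}
```

View pics/top0.png

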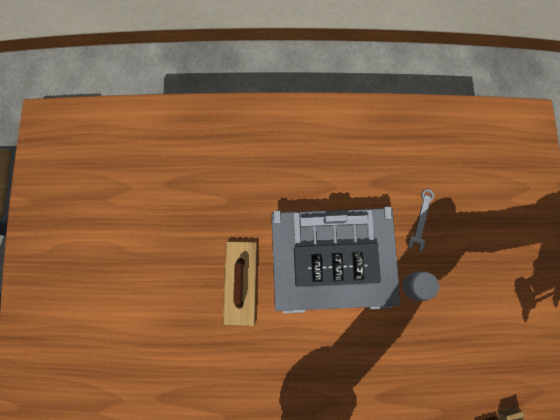

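View pics/side0.png

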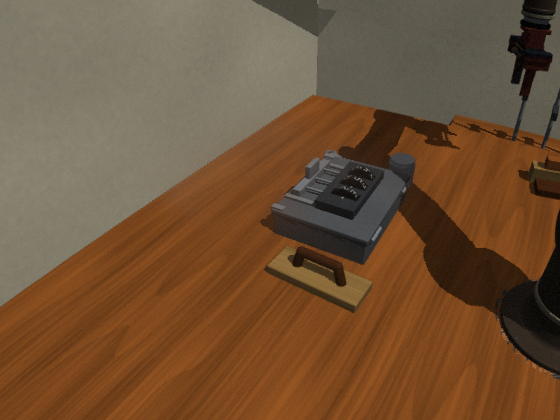

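The top view shows the case around (336,260), with wheels at (317,267), (338,266) and (359,265), and the fin at (336,219). The block is on the left at (240,283), and the tin and wrench on the right at (423,286) and (424,218). Next I'll compute the pose from depth.

```bash
cat > h.py <<'E'
import numpy as np,cv2
from scipy.spatial.transform import Rotation as R
def K(f): return np.array([[f["fx"],0,f["cx"]],[0,f["fy"],f["cy"]],[0,0,1.]]),np.array([f["k1"],0,0,0,0.])
def world(f,W=None):
    "world point of every pixel; W = world_from_camera"
    if W is None: W=np.linalg.inv(f["camera_from_world"])
    h,w=f["z_map"].shape; k,d=K(f)
    uv=np.stack(np.meshgrid(np.arange(w),np.arange(h)),-1).reshape(-1,1,2).astype(float)
    s=cv2.undistortPoints(uv,k,d).reshape(h,w,2); z=f["z_map"]
    P=np.stack([s[...,0]*z,-s[...,1]*z,-z],-1)
    P=P@W[:3,:3].T+W[:3,3]; P[z==0]=np.nan
    return P
def wrist_W(o,f):
    T=np.eye(4);T[:3,:3]=R.from_rotvec(o["tcp_rot"]).as_matrix();T[:3,3]=o["ee_pos"]
    return T@f["hand_eye"]
def rect(P,m):
    q=P[m][:,:2].astype(np.float32); (c,s,a)=cv2.minAreaRect(q*1000); return np.round(c,1),np.round(s,1),round(a,2),len(q),np.median(P[m][:,2]).round(4)
E
python3 - <<'E'
import pickle,cv2
from h import *
d=pickle.load(open("f0.pkl","rb"))
f=d["top"];P=world(f)
roi=np.zeros((420,560),bool);roi[200:315,268:402]=1
z=P[...,2]
def big(m):
    n,l,s,_=cv2.connectedComponentsWithStats(m.astype(np.uint8)); i=1+s[1:,4].argmax(); return l==i
print("table",np.nanmedian(z[330:380,100:200]))
for n,lo,hi in (("lid",.06,.08),("housing",.086,.104),("case",.055,.13)):
    print(n,rect(P,big(roi&(z>lo)&(z<hi))))
for n,(r0,r1,c0,c1),lo in (("wheels",(250,285,300,375),.102),("fin",(205,235,300,375),.11),("blk",(235,330,220,262),.05),("tin",(265,305,403,445),.06)):
    m=np.zeros_like(roi);m[r0:r1,c0:c1]=1; print(n,rect(P,m&(z>lo)), np.nanmax(z[m]))
img=cv2.resize(f["img"][200:320,265:405],None,fx=5,fy=5,interpolation=cv2.INTER_CUBIC);cv2.imwrite("pics/topz.png",img)
E
```

```text
table -8.759101503452715e-05
lid (array([500.5, -99.3]), array([235.4, 286.8]), 2.11, 7261, np.float64(0.0699))
housing (array([487.5, -99.7]), array([ 92.9, 190.7]), 1.84, 2972, np.float64(0.0939))
case (array([500.2, -99.3]), array([236. , 286.8]), 2.11, 12171, np.float64(0.0712))
wheels (array([480.9, -99.4]), array([ 48.5, 109.5]), 1.58, 492, np.float64(0.1091)) 0.11606864244484283
fin (array([586.4, -95.8]), array([14.5, 48.9]), 1.34, 158, np.float64(0.122)) 0.12670744733072892
blk (array([447.6, 124.1]), array([ 19.8, 103.3]), 88.62, 382, np.float64(0.0678)) 0.0729173778417267
tin (array([ 436.9, -304. ]), array([62.1, 65. ]), 79.77, 651, np.float64(0.0744)) 0.08110582635769714
```

```bash
cat >> h.py <<'E'
YAW=0.037; C0=np.array([.502,-.0992]); 
def cw(x,y,z): # case->world
    c,s=np.cos(YAW),np.sin(YAW); return np.array([C0[0]+c*x-s*y,C0[1]+s*x+c*y,z])
def Rdown(sgn=1,tilt=0):
    cx=cw(1,0,0)-cw(0,0,0); y=sgn*cx; z=np.array([0,0,-1.]); return R.from_matrix(np.stack([np.cross(y,z),y,z],1))
E
python3 - <<'E'
from rig import manip
from h import *
manip.move_gripper(0.0)
best=None
for s in (1,-1):
    q=manip.ik(cw(-20e-3,0,.27),Rdown(s).as_rotvec()); print(s,None if q is None else np.round(q,2))
    if q is not None and (best is None or abs(q[6])<abs(best[1][6])): best=(s,q)
s=best[0]; print(s)
manip.goto(cw(-.03,0,.27),Rdown(s).as_rotvec())
o=manip.observe(); f=manip.grab_frame("wrist"); print(o["time"],o["ee_pos"],o["contact_force"],o["opening"]); print(f["hand_eye"].round(3))
cv2.imwrite("pics/w1.png",f["img"])
P=world(f,wrist_W(o,f)); np.save("P1.npy",P)
z=P[...,2]; print(np.nanmin(z),np.nanmax(z))
E
```

```text
1 [ 0.63  0.21 -0.6   1.84  0.13  1.13  0.02]
-1 [-0.91  0.32  1.29  1.92 -0.34  1.15 -2.6 ]
1
3.4167 [ 0.47193306 -0.10169423  0.26979111] [-0.21284812 -0.33621145 -0.11696653] 0.0004826672957094828
[[-0.001  0.953  0.304  0.084]
 [ 1.     0.     0.001  0.   ]
 [ 0.001  0.304 -0.953 -0.144]
 [ 0.     0.     0.     1.   ]]
-0.5923924899224668 0.37505549160243123
```

View pics/w1.png

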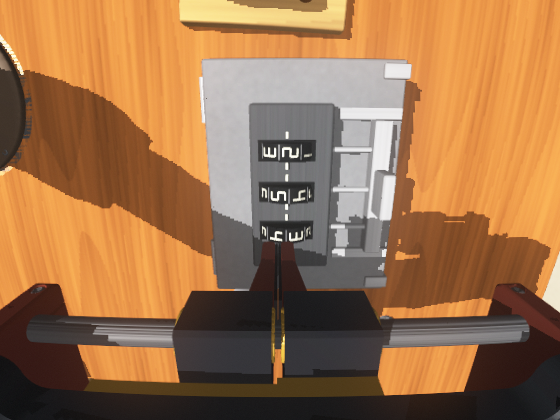

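Wrist view, with right in the image being case +x: left wheel at (287,151) shows about 2. Middle wheel at (287,192) shows about 5, slightly short. Right wheel at (287,232) sits between 3 and 4. I'll unwrap the rims for exact angles.

```bash
cat >> h.py <<'E'
def project(f,W,P):
    C=(P-W[:3,3])@W[:3,:3]; k,d=K(f)
    return cv2.projectPoints((C*[1,-1,-1]).reshape(-1,1,3),np.zeros(3),np.zeros(3),k,d)[0].reshape(-1,2)
def strip(f,W,yc,xa=-.02,za=.082,n=240):
    "unwrapped rim: columns = angle -1.2..1.2 about the axle from the top (+ = case +x), rows = y"
    ph=np.linspace(-1.2,1.2,n); ys=np.linspace(.009,-.009,40); p,y=np.meshgrid(ph,ys+yc)
    c,s=np.cos(YAW),np.sin(YAW); X=xa+.03*np.sin(p)
    Pw=np.stack([C0[0]+c*X-s*y,C0[1]+s*X+c*y,za+.03*np.cos(p)],-1).reshape(-1,3)
    m=project(f,W,Pw).reshape(40,n,2).astype(np.float32)
    return cv2.remap(f["img"],m[...,0],m[...,1],cv2.INTER_CUBIC)
def look(name,manip,pose=(-.02,.04,.24)):
    manip.goto(cw(*pose),Rdown(1).as_rotvec())
    o=manip.observe(); f=manip.grab_frame("wrist"); W=wrist_W(o,f)
    S=[cv2.resize(strip(f,W,y),(720,120)) for y in (.046,0,-.046)]
    for q in S: cv2.line(q,(360,0),(360,10),(0,0,255),1)
    cr=cv2.resize(f["img"][60:300,180:430],None,fx=1,fy=1)
    out=np.vstack(S+[cv2.copyMakeBorder(cr,0,0,0,720-cr.shape[1],cv2.BORDER_CONSTANT)])
    cv2.imwrite(f"pics/{name}.png",out)
    return o,f,W
def rect_case(P,m):
    q=P[m][:,:2]-C0; c,s=np.cos(YAW),np.sin(YAW); q=q@np.array([[c,-s],[s,c]]); return q
E
python3 - <<'E'
from rig import manip
from h import *
o,f,W=look("w2",manip)
P=world(f,W); z=P[...,2]; q=rect_case(P,np.ones_like(z,bool)).reshape(z.shape+(2,))
def rep(n,x0,x1,y0,y1,lo,hi):
    m=(q[...,0]>x0)&(q[...,0]<x1)&(q[...,1]>y0)&(q[...,1]<y1)&(z>lo)&(z<hi)
    print(n,rect(P,m),"case",(np.percentile(q[m],[1,99],axis=0)*1000).round(1).tolist(), "z98",np.percentile(z[m],98).round(4))
rep("housing",-.075,.045,-.12,.12,.088,.1)
rep("fin",.06,.11,-.05,.05,.112,.13)
for n,y in (("L",.046),("M",0),("R",-.046)): rep(n,-.06,.02,y-.016,y+.016,.1,.125)
print(o["time"])
E
```

```text
housing (array([485.8, -85.9]), array([ 90.4, 161.2]), 2.04, 8726, np.float64(0.0945)) case [[-60.0, -61.6], [28.4, 93.7]] z98 0.0978
fin (array([585.7, -95.9]), array([14.7, 50.4]), 2.69, 831, np.float64(0.1228)) case [[76.6, -23.8], [90.4, 25.2]] z98 0.1246
L (array([479.9, -53.4]), array([48.3, 17.9]), 2.41, 839, np.float64(0.1084)) case [[-43.4, 37.9], [1.6, 55.3]] z98 0.1118
M (array([481.3, -99.1]), array([49.5, 18.5]), 1.71, 605, np.float64(0.1069)) case [[-44.6, -7.9], [3.7, 9.8]] z98 0.1137
R (array([ 482.6, -138.6]), array([51.5,  5.1]), 3.54, 10, np.float64(0.1005)) case [[-46.5, -41.7], [4.8, -36.7]] z98 0.1019
3.7833
```

View pics/w2.png

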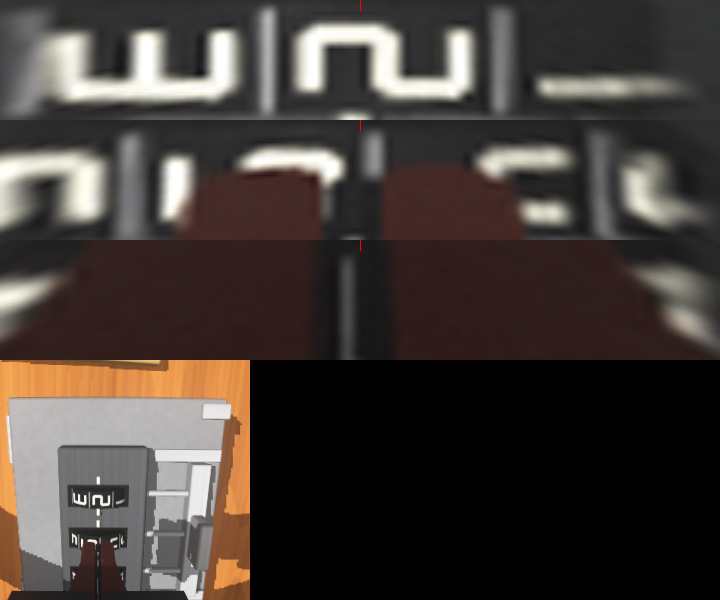

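Angles from the separator lines (300 px/rad): left 1.65 (needs +0.71), middle 3.56 (needs +0.36), right 2.71 (needs −1.14). I'll roll the middle wheel first with a gentle, force-guarded drag.

```bash
cat >> h.py <<'E'
XA=-.0207
def press_roll(manip,yc,x0,x1,F=8.,zstart=.1165,step=.003,log=True):
    "press the wheel's top with closed fingertips at case x=XA+x0, drag to XA+x1; follow the force"
    rv=Rdown(1).as_rotvec(); t=.019
    fz=lambda: manip.observe()["contact_force"]
    manip.goto(cw(XA+x0,yc,zstart+t+.015),rv)
    manip.servo_line(cw(XA+x0,yc,zstart+t),rv,feed=.04); manip.wait(.1)
    b=np.mean([fz() for _ in range(3)],0); z=zstart; f=0.
    while f<F-2:
        z-=.0003 if f<1 else .00015
        if z<.1045: print("no contact"); break
        manip.servo_line(cw(XA+x0,yc,z+t),rv,feed=.01); f=(fz()-b)[2]
    zc=z; print("pressed z %.4f f %.1f t %.2f real z %.4f"%(z,f,manip.observe()["time"],manip.observe()["ee_pos"][2]-t))
    n=int(np.ceil(abs(x1-x0)/step)); L=[]
    for x in np.linspace(x0,x1,n+1)[1:]:
        manip.servo_line(cw(XA+x,yc,z+t),rv,feed=.02)
        g=fz()-b; L.append((round(x*1e3,1),*g.round(1),round(z*1e3,2)))
        if g[2]>12.5: print("too hard",L[-1]); break
        z-=np.clip((F-g[2])*.00004,-.0003,.00015)
    if log: print(*L,sep="\n")
    manip.servo_line(cw(XA+x,yc,z+t+.02),rv,feed=.08)
    print("end t",manip.observe()["time"])
    return zc
E
python3 - <<'E'
from rig import manip
from h import *
manip.goto(cw(XA,-.0,.20),Rdown(1).as_rotvec())
press_roll(manip,0,-.0055,.0055)
look("w3",manip,(-.02,-.07,.24))
E
```

```text
pressed z 0.1117 f 6.6 t 9.62 real z 0.1120
(np.float64(-2.8), np.float64(-2.2), np.float64(0.5), np.float64(9.9), 111.7)
(np.float64(0.0), np.float64(-2.1), np.float64(-0.6), np.float64(9.1), np.float64(111.78))
(np.float64(2.8), np.float64(-1.9), np.float64(0.8), np.float64(7.9), np.float64(111.82))
(np.float64(5.5), np.float64(-2.4), np.float64(0.1), np.float64(6.5), np.float64(111.81))
end t 11.1833
```

View pics/w3.png

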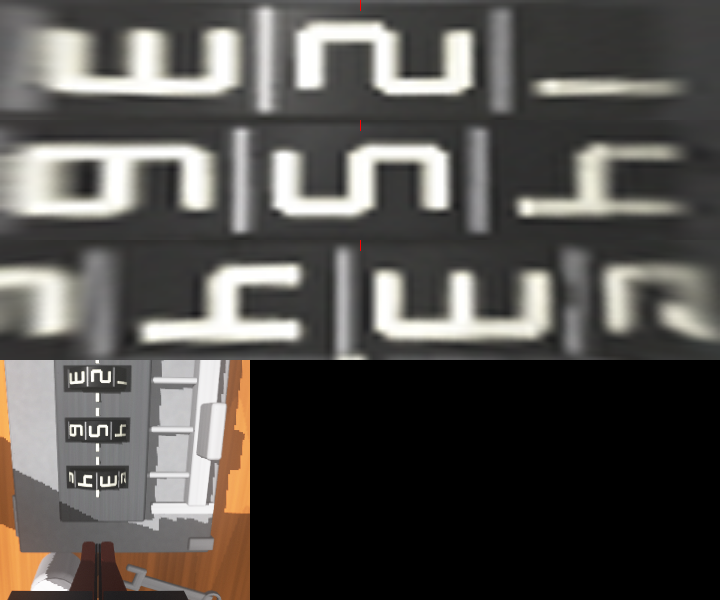

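The middle wheel is now on 5: separators at 240 and 478, centre 359 against a mark at 360. Left still needs +0.70 (21 mm). Right needs −1.12 (33.6 mm), done in two strokes.

Run:
```python
from rig import manip
from h import *
press_roll(manip,.046,-.0105,.0105)
z=press_roll(manip,-.046,.0085,-.0085)
press_roll(manip,-.046,.0085,-.0085,zstart=z+.001)
look("w4",manip,(-.02,-.07,.24)); print(manip.observe()["time"])
```

```text
pressed z 0.1095 f 7.1 t 20.52 real z 0.1095
(np.float64(-7.5), np.float64(-2.2), np.float64(-1.1), np.float64(8.8), 109.45)
(np.float64(-4.5), np.float64(-3.2), np.float64(-0.6), np.float64(11.3), np.float64(109.48))
(np.float64(-1.5), np.float64(-2.2), np.float64(-1.1), np.float64(10.6), np.float64(109.61))
(np.float64(1.5), np.float64(-2.2), np.float64(-0.9), np.float64(9.6), np.float64(109.72))
(np.float64(4.5), np.float64(-1.9), np.float64(-0.9), np.float64(9.2), np.float64(109.78))
(np.float64(7.5), np.float64(-0.8), np.float64(-1.1), np.float64(6.6), np.float64(109.83))
(np.float64(10.5), np.float64(-1.3), np.float64(0.2), np.float64(5.4), np.float64(109.78))
end t 23.025
pressed z 0.1122 f 6.0 t 28.36 real z 0.1124
(np.float64(5.7), np.float64(1.8), np.float64(0.0), np.float64(6.2), 112.15)
(np.float64(2.8), np.float64(3.0), np.float64(0.9), np.float64(6.5), np.float64(112.08))
(np.float64(0.0), np.float64(1.8), np.float64(1.2), np.float64(8.1), np.float64(112.02))
(np.float64(-2.8), np.float64(1.9), np.float64(1.0), np.float64(6.7), np.float64(112.02))
(np.float64(-5.7), np.float64(2.2), np.float64(0.8), np.float64(7.0), np.float64(111.97))
(np.float64(-8.5), np.float64(2.1), np.float64(0.6), np.float64(5.8), np.float64(111.93))
end t 30.5083
pressed z 0.1115 f 6.1 t 33.63 real z 0.1120
(np.float64(5.7), np.float64(4.4), np.float64(-0.5), np.float64(3.1), 111.5)
(np.float64(2.8), np.float64(4.3), np.float64(0.7), np.float64(4.0), np.float64(111.35))
(np.float64(0.0), np.float64(3.9), np.float64(0.4), np.float64(7.0), np.float64(111.2))
(np.float64(-2.8), np.float64(4.7), np.float64(0.3), np.float64(7.3), np.float64(111.16))
(np.float64(-5.7), np.float64(3.0), np.float64(1.3), np.float64(6.8), np.float64(111.13))
(np.float64(-8.5), np.float64(3.2), np.float64(0.4), np.float64(6.9), np.float64(111.08))
end t 35.7833
36.2917
```

View pics/w4.png

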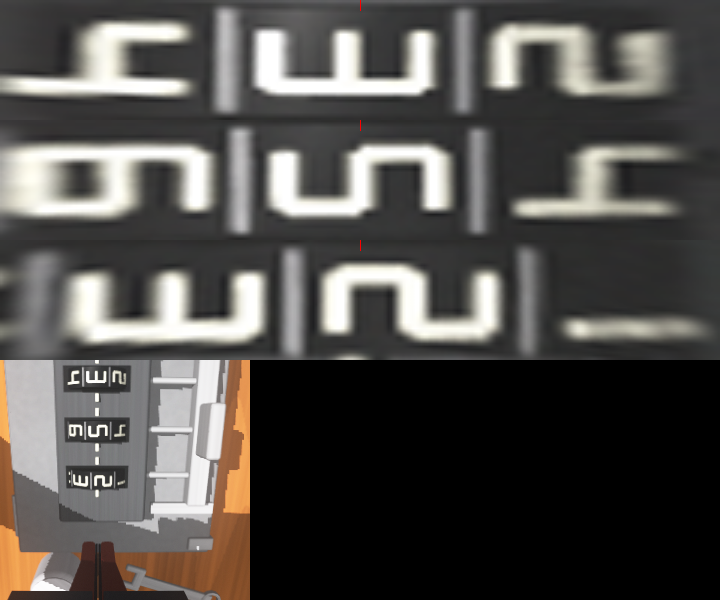

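Left is at −0.05 and middle at 0.0, both fine. Right is at about +0.17, so it needs a small 5.5 mm correction before the bar.

Run:
```python
from rig import manip
from h import *
press_roll(manip,-.046,.0028,-.0028,zstart=.1125)
look("w5",manip,(-.02,-.07,.24)); print(manip.observe()["time"])
```

```text
pressed z 0.1113 f 7.7 t 39.14 real z 0.1124
(np.float64(0.0), np.float64(2.6), np.float64(-0.9), np.float64(4.8), 111.3)
(np.float64(-2.8), np.float64(2.4), np.float64(-0.6), np.float64(5.0), np.float64(111.17))
end t 40.125
40.6333
```

View pics/w5.png

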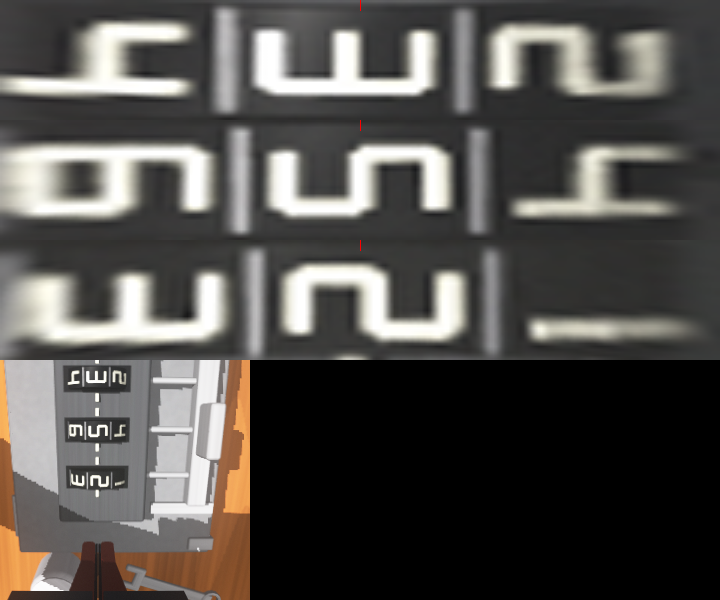

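The right wheel is now at +0.04 (separators at 255 and 491), so all three are set. Next is the bar.

Run:
```python
from rig import manip
from h import *
rv=Rdown(1).as_rotvec(); y=.0007
manip.goto(cw(.114,y,.16),rv)
manip.servo_line(cw(.114,y,.122),rv,feed=.08)
fx=lambda: manip.observe()["contact_force"][0]
manip.wait(.05); b=np.mean([fx() for _ in range(3)]); x=.114; L=[]; n=0
while x>.076:
    x-=.002 if x>.088 else .001
    manip.servo_line(cw(x,y,.122),rv,feed=.03); f=fx()-b; L.append((round(x*1e3,1),round(f,1)))
    if f>9: break
print(L,manip.observe()["time"])
manip.servo_line(cw(x+.012,y,.122),rv,feed=.08)
manip.servo_line(cw(x+.012,y,.16),rv,feed=.12)
o,f,W=look("w6",manip,(-.0,-.07,.24))
P=world(f,W); z=P[...,2]; q=rect_case(P,np.ones_like(z,bool)).reshape(z.shape+(2,))
m=(q[...,0]>.03)&(q[...,0]<.11)&(abs(q[...,1])<.05)&(z>.114)&(z<.13)
print("fin",(np.percentile(q[m],[1,50,99],axis=0)*1000).round(1).tolist(),o["time"])
```

```text
[(112.0, np.float64(0.6)), (110.0, np.float64(-0.3)), (108.0, np.float64(-0.6)), (106.0, np.float64(0.3)), (104.0, np.float64(-0.4)), (102.0, np.float64(0.8)), (100.0, np.float64(0.8)), (98.0, np.float64(1.0)), (96.0, np.float64(1.7)), (94.0, np.float64(1.1)), (92.0, np.float64(0.9)), (90.0, np.float64(1.4)), (88.0, np.float64(1.3)), (87.0, np.float64(2.1)), (86.0, np.float64(2.2)), (85.0, np.float64(2.1)), (84.0, np.float64(1.9)), (83.0, np.float64(0.0)), (82.0, np.float64(1.6)), (81.0, np.float64(1.5)), (80.0, np.float64(1.2)), (79.0, np.float64(2.1)), (78.0, np.float64(6.4)), (77.0, np.float64(8.3)), (76.0, np.float64(11.5))] 48.2833
fin [[55.0, -24.3], [61.0, 0.8], [68.7, 24.1]] 49.6583
```

View pics/w6.png

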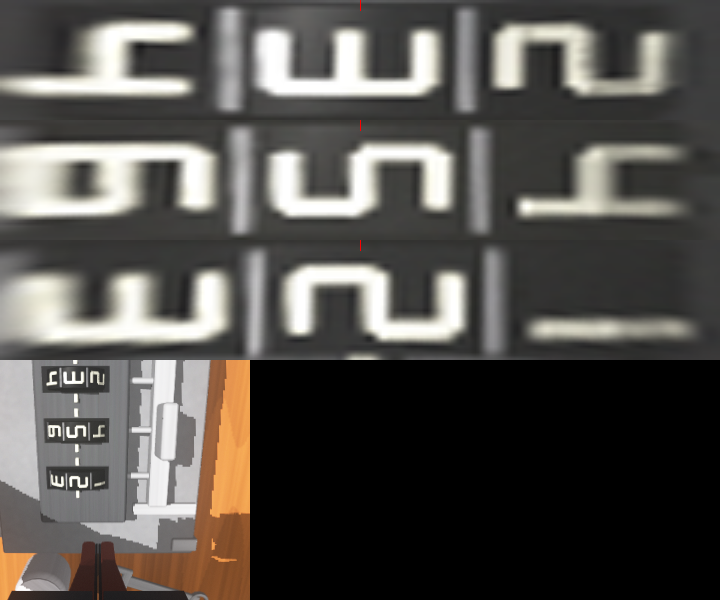

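The fin moved about 22 mm (from 76.6–90.4 to 55.0–68.7) and came up against its end stop. The numbers 3, 5 and 2 are still at the marks and the hand is clear.

```bash
python3 -c "
from rig import manip
print(manip.job_done())"
```

```text
the job is handed in; nothing more can be done
None
```

The wheels are set to 3, 5 and 2, the release bar is fully home at its end stop, and the job was handed in at about 50 s of the 58 s allowed; no verdict came back.

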